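# Lever a balance slab up and slip the missing foot pad under it

### The arm

A 7-joint arm with a two-finger parallel gripper is mounted at the origin on a cart in front of the work surface, level with it; the furniture and walls round the work are solid. World frame = base frame: x ahead of the robot, y to its left, z up, the work surface at z = 0. Lengths are in m, angles in rad, forces in N, time in s.
With the tool pointing down it reaches from about 0.4 to 0.75 m from the base axis. Payload 19.5 kg.
Tool frame: the origin (TCP) lies between the finger pads; the fingertips stand 22 mm ahead of it and the grasp point (between the pads) lies 3 mm ahead of it; z points along the fingers, y is the line along which they close (so a half turn about z gives the same grasp; the last joint's range is limited). The gripper opens to 85 mm and grips with 20 to 120 N. Pads are 22 mm wide; open, the fingers measure 114 mm over their backs; the gripper's body (76 mm by 85 mm) begins 54 mm behind the grasp point. The pads swing forward as they close: fully open they stand 13 mm farther back than shut.
Start: joints at [1.267, 0.707, -0.028, 1.485, 0.022, 0.951, -0.075], TCP at [0.149, -0.555, 0.253] pointing down, gripper open.
Joint ranges: [-2.71, 2.71], [-0.32, 2.16], [-1.57, 1.52], [0, 2.45], [-1.46, 4.6], [0, 2.02], [-2.83, 2.83]. Speed limits (rad/s): [1.89, 1.89, 2.57, 2.57, 3.01, 3.01, 3.01].

### API

Orientations are given as a unit quaternion [x, y, z, w].
In Python, from cell import get_state, viewer, robot gives the robot as it stands. The module is installed in compiled form; this text tells all that it offers.
- The arm moves only by the shell command python3 -m crank 'ROWS' [FORCE]. ROWS is JSON, a list that holds one entry, the list of rows, each a list of 5 numbers: the opening, from 0 (shut) to 1 (fully open), then the shift along the tool's x, y, z in units of 0.5 m (1.0 is 0.5 m), then the turn about the tool's z in units of 90 degrees (1.0 is 90 degrees). In form: [[[fingers, x, y, z, twist], ...]]. A call has 1 to 12 rows; each row is the pose to reach, as a shift and turn from the pose commanded when the call began, along the tool's axes at that moment; what a row does not reach only later rows make up. A row lasts 1/10 s, in which the tool goes at most 50 mm and 8.59 degrees, less where a joint would pass 70% of its speed; a pose out of reach is approached as far as the arm can. A call with a number of a shift or a turn outside -1 to 1 is refused whole. A call with a gripper value outside its range is refused whole. The fingers move at their own pace and stop on an object; FORCE is the grip in N (left out, the last holds). Time passes only in rows, so rows that repeat a pose let the fingers close. It gives the time, the measured TCP pose, the force, the opening and the grip force at its end, in the units of the state.
- get_state(): the state, without advancing time (a new reading comes with each control period).
- viewer.grab_frame(name): name is "scene" or "side" or "wrist"; returns a dict with "pixels" (480x640x3 uint8, red, green, blue), "range_z" (480x640 float32, m along the optical axis (not along the pixel's ray), 0 where there is no reading), "vfov" (degrees; the focal length in pixels is half the picture's height over the tangent of half this angle, whatever the lens; pixels are square), "cx", "cy" (the principal point, pixels), "pose" (4x4, takes a point from camera to world coordinates). Camera axes: x right, y down, z forward; pixel columns grow to the right and rows downward; lengths in m; the calibration is good to about 2 mm. The wrist camera is an equidistant fisheye: a pixel r from the principal point sees the ray r / f radians off the axis. A picture is of the moment at which its call begins.
- robot.hand_in(): hands the job in; it is judged then, once.
The state is a dict: "t": time; "q": joint angles; "qd": joint speeds; "effort": joint torques, N m; "ee_pos": TCP position; "tcp_rot": TCP orientation; "ft_force": force on the tool from outside, world axes, zero at the start; "ft_torque": the same for the moment, N m; "gripper_width": finger opening in m; "finger_force": force on a finger pad.
Only numpy, scipy, OpenCV 4.12 (cv2) and the standard library are available. Lean on these libraries where they do the work, as an engineer would, in place of code of your own. Each camera call takes 0.05 s, during which the arm holds its last target. There are 200 camera calls.

### The job

The stone slab under the balance leans to its right because the right-hand foot has lost its rubber pad. Press the handle of the pry bar down until its end clicks under the red spring catch and holds the slab up by itself, slide the orange-tongued pad in so that its disc sits centred under the steel stud of that foot, then press the catch's red paddle to let the bar go, so that the slab settles level on the pad. Do not push the slab or balance with the gripper or shift the slab along the bench, and leave the beaker and the timer alone.

Things in the scene. Friction and masses are not known exactly. Their poses are not given: they have to be found in the camera images.
- slab: Light stone slab, 240 (x) x 270 (y) x 26 mm, 5.4 kg (+-15 %) with the white balance standing on it (200 x 164 x 65 mm, centred at y = +12), loose on three feet. Origin: centre of the slab's underside; z up when level, -y (right, low at the start by 0.054 rad) faces the pry bar, the balance's panel faces -x. On the pad it is level, this origin 30 mm up.
- stud (a point): Foot lacking its pad: lowest point of the right-hand steel stud (20 mm across, rounded end) at x = +42, y = -118 mm of the slab, 17 mm inside its right edge and 18 mm below its underside; the stud's brass hexagon nut shows on the slab's top right above it. z = 0 at the start, 14 to 18 mm while the catch holds the bar, 12 mm at the end. Axes: the slab's.
- left_foot (a point): Underside of the slab's front left rubber foot (30 mm high, x = -95, y = +105 mm of the slab); it stays on the bench and shows whether the slab has been shifted.
- lifter: Bench lifter fixed to the bench: dark base plate 80 (x) x 305 (y) x 6 mm, blue fulcrum block (72 mm wide, 54 high) by the slab, red catch at the other end. Origin on the bench under the bar's pivot (pivot 45 mm up); z up; bar handle along -y, slab at +y. Plate from y = +25 to -280 mm. A rubber bump stop 29 mm high at y = -190 mm ends the handle's way down.
- bar: Loose steel pry bar, black grip, 0.45 kg. Its cross pin (origin) rests in the open saddles of the fulcrum block; its toe, 60 mm past the pin, is under the slab's right edge. Handle along -y, rising 0.31 rad at the start; level when held by the catch, the slab's edge then 17 mm higher. Let go before the click, it goes up again.
- bar_grip (a point): Middle of the top face of the bar's rubber grip (30 mm wide, 92 long, 18 thick), 178 mm from the pin. 108 mm above the bench at the start. Press it down (about 10 to 15 N) to 51 mm or a little less (bump stop at about 48) so that the catch snaps over the end; let go, it then stays at 53 to 57 mm.
- bar_end (a point): Middle of the bar's outer end face (steel, 26 x 10 mm), 224 mm from the pin. 114 mm above the bench at the start, about 46 when held under the catch, about 64 when let go with the slab on its pad.
- catch (a joint): Red spring catch at the lifter's outer end, 40 mm wide, top 77 mm above the bench, pivoted 222 mm out from the bar's pin and 18 mm up. 0 = home, nose over the bar's path (nose underside 51 mm up); grows as it swings outward, stop at 0.36 rad. The bar's end going down pushes it to about 0.16, then it springs back. It lets a held bar go at about 0.2 rad, and then rests against the bar's end.
- paddle (a point): Pressing point on the ribs of the catch's red, level release paddle (36 mm wide, 59 long), 278 mm out from the bar's pin along the lifter's -y, 42 mm above the bench with the catch home. Pressed down it swings the catch outward: 13 mm down is about 0.25 rad, stop at 20 mm; 4 to 8 N. Nearer the pivot the upright catch swings into the way. It springs back.
- pad: The pad to slip in, one rigid piece of 70 g lying flat: black rubber disc (48 mm across, 12 thick), orange tongue (28 wide, 6 thick) and upright orange tab. Origin at bench height under the disc's centre; z up, tab 70 mm away along -y. It goes in with its +y along the slab's +y; 2 to 5 mm of room between disc and stud while the bar is held.
- pad_grip (a point): Grip point on the pad's upright tab, 26 mm above its underside; tab 28 mm wide (x) x 12 thick (y) x 40 high. The disc's centre is 70 mm from it along +y. Axes: the pad's.
- pad_disc (a point): Centre of the top face of the pad's rubber disc, 12 mm above its underside.
- beaker: Bystander: glass beaker, 54 mm across, 70 mm high, origin under its centre.
- timer: Bystander: white bench timer, 60 x 64 x 20 mm, origin under its centre.
There are look-alikes about, which are no part of the job. What is shaped like the pad but purple or yellow is not meant.

How it is judged:
By the outcome, as a careful person would: the job done as asked, in the order asked, and still so for the second after the job is handed in, with the robot touching nothing.
It also fails if it takes over 56 s, if anything falls off the work surface, if the arm or the gripper's body presses on something with over 40 N, if the wrist force passes 120 N, or if a joint passes its speed limit or range.

## Working session

There is one attempt and no reset: what is moved stays moved. The work goes in short steps, Python scripts to look and compute and a shell command to move; the robot and the scene stay as the last step left them, time stands still between calls to the robot, and variables do not carry over. Pictures are saved under pics/ and viewed, at most 12 in all, crops included, and the job is handed in when it is done.

```bash
mkdir -p pics
cat > h.py <<'E'
import numpy as np, cv2
from cell import get_state, viewer, robot
def grab(n):
    f=viewer.grab_frame(n); f['n']=n; f['P']=np.array(f['pose']); f['f']=240/np.tan(np.radians(f['vfov'])/2); return f
def save(f,p,crop=None,s=1):
    im=cv2.cvtColor(f['pixels'],cv2.COLOR_RGB2BGR)
    if crop: x0,y0,x1,y1=crop; im=im[y0:y1,x0:x1]
    cv2.imwrite('pics/'+p,cv2.resize(im,None,fx=s,fy=s,interpolation=cv2.INTER_CUBIC))
def ray(f,u,v):
    x=(np.asarray(u,float)-f['cx'])/f['f']; y=(np.asarray(v,float)-f['cy'])/f['f']
    if f['n']=='wrist':
        r=np.hypot(x,y)+1e-12; d=np.stack([np.sin(r)*x/r,np.sin(r)*y/r,np.cos(r)],-1)
    else: d=np.stack([x,y,np.ones_like(x)],-1)
    return d@f['P'][:3,:3].T
def onz(f,u,v,z):
    d=ray(f,u,v); o=f['P'][:3,3]; return o+d*((z-o[2])/d[...,2])[...,None]
def cloud(f):
    v,u=np.mgrid[:480,:640]; d=ray(f,u,v); zc=d@f['P'][:3,2]
    return f['P'][:3,3]+d*(f['range_z']/zc)[...,None]
E
python3 - <<'E'
from h import *
for n in('scene','side','wrist'):
    f=grab(n); save(f,n+'0.png'); print(n,f['vfov'],f['P'].round(3).tolist())
s=get_state();print(s['t'],s['ee_pos'],s['tcp_rot'],s['gripper_width'],s['ft_force'])
E
```

```text
scene 48.899603551081306 [[-0.969, -0.19, 0.16, 0.356], [-0.248, 0.731, -0.636, 0.732], [0.004, -0.656, -0.755, 1.05], [0.0, 0.0, 0.0, 1.0]]
side 52.56134726883155 [[0.998, -0.024, 0.062, 0.485], [-0.063, -0.626, 0.778, -1.076], [0.02, -0.78, -0.626, 0.931], [0.0, 0.0, 0.0, 1.0]]
wrist 65.70646984690485 [[0.257, -0.918, -0.302, 0.227], [-0.966, -0.244, -0.08, -0.535], [-0.0, 0.312, -0.95, 0.373], [0.0, 0.0, 0.0, 1.0]]
0.15 [ 0.14876879 -0.55524694  0.25297073] [ 9.91448090e-01  1.30501118e-01 -5.90055065e-05 -3.72664691e-04] 0.0853616643911533 [-0.15423902 -0.34326089 -0.52045582]
```

View pics/scene0.png

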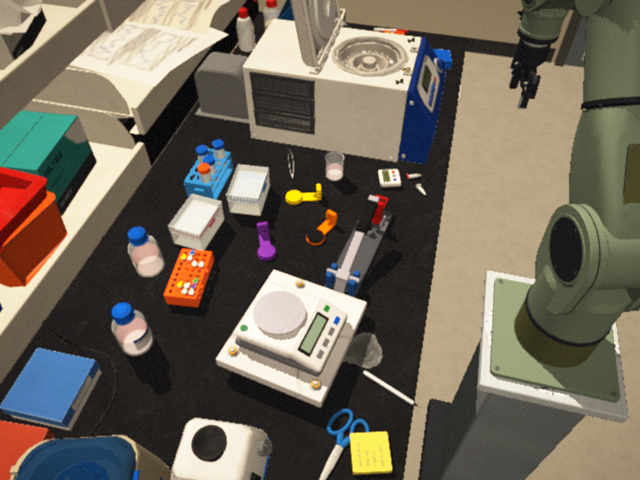

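View pics/side0.png

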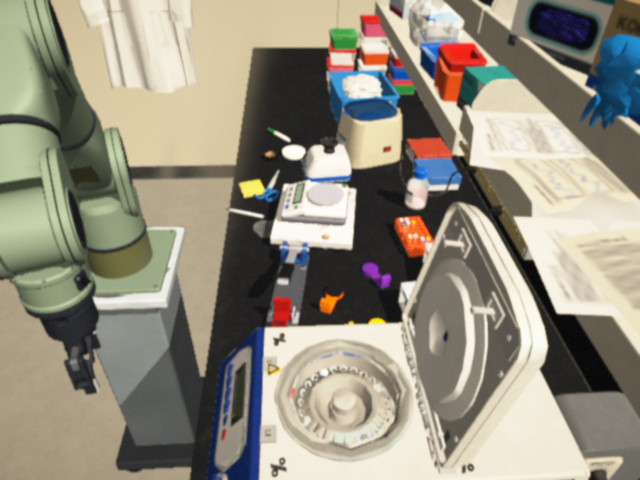

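The scene view shows these candidates for the pad: orange at (324,228), purple at (265,242), yellow at (304,195) and the orange rack at (190,277). I choose the orange-tongued one at (324,228). The lifter's blue block is at (345,275), the red catch at (378,207), and the slab's nuts are at (300,284), (361,303), (234,351) and (315,384).

Run:
```python
from h import *
f=grab('scene'); save(f,'crop1.png',(210,140,450,320),3.3)
C=cloud(f); hsv=cv2.cvtColor(f['pixels'],cv2.COLOR_RGB2HSV)
H,S,V=[hsv[...,i].astype(int) for i in range(3)]
v,u=np.mgrid[:480,:640]
def rep(n,m,box):
    m=m&(u>=box[0])&(v>=box[1])&(u<box[2])&(v<box[3])
    p=C[m]; print(n,m.sum(),'uv',u[m].mean().round(1),v[m].mean().round(1),'mean',p.mean(0).round(4),'min',np.percentile(p,3,0).round(3),'max',np.percentile(p,97,0).round(3))
    return m
rep('red',((H<6)|(H>174))&(S>170)&(V>80),(355,185,395,240))
rep('orange',(H>=6)&(H<20)&(S>170)&(V>100),(300,200,345,250))
b=rep('blue',(H>95)&(H<125)&(S>80)&(V>80),(320,255,375,300))
# white slab top
sl=(S<90)&(V>120)&(u>210)&(u<370)&(v>265)&(v<405)&(C[...,2]<0.075)&(C[...,2]>0.02)
p=C[sl]; print('slab',len(p)); r=cv2.minAreaRect((p[:,:2]*1000).astype(np.float32)); print(r)
A=np.c_[p[:,:2],np.ones(len(p))]; print('plane',np.linalg.lstsq(A,p[:,2],rcond=None)[0])
# brass
m=((H>10)&(H<28)&(S>90)&(V>90)&(u>210)&(u<370)&(v>270)&(v<400)).astype(np.uint8)
n,l,st,ce=cv2.connectedComponentsWithStats(m)
for i in range(1,n):
    if st[i,4]>8: print('brass',ce[i].round(1),st[i,4],C[l==i].mean(0).round(4))
```

```text
red 237 uv 379.5 208.8 mean [ 0.4457 -0.2486  0.0506] min [ 0.434 -0.353 -0.001] max [ 0.46  -0.226  0.08 ]
orange 344 uv 325.8 224.7 mean [ 0.5766 -0.19    0.0143] min [ 0.556 -0.252 -0.003] max [ 0.612 -0.13   0.039]
blue 230 uv 341.8 278.0 mean [ 0.4918 -0.0055  0.0464] min [ 0.457 -0.04   0.01 ] max [0.529 0.012 0.056]
slab 5698
((555.92626953125, 122.23003387451172), (343.86968994140625, 241.6761474609375), 81.1588363647461)
plane [0.0051645  0.03766151 0.03938718]
brass [300.1 282.8] 36 [0.5841 0.0304 0.0426]
brass [232.5 351. ] 42 [0.6689 0.2477 0.0602]
brass [315.4 383.7] 55 [0.4797 0.2835 0.0784]
```

View pics/crop1.png

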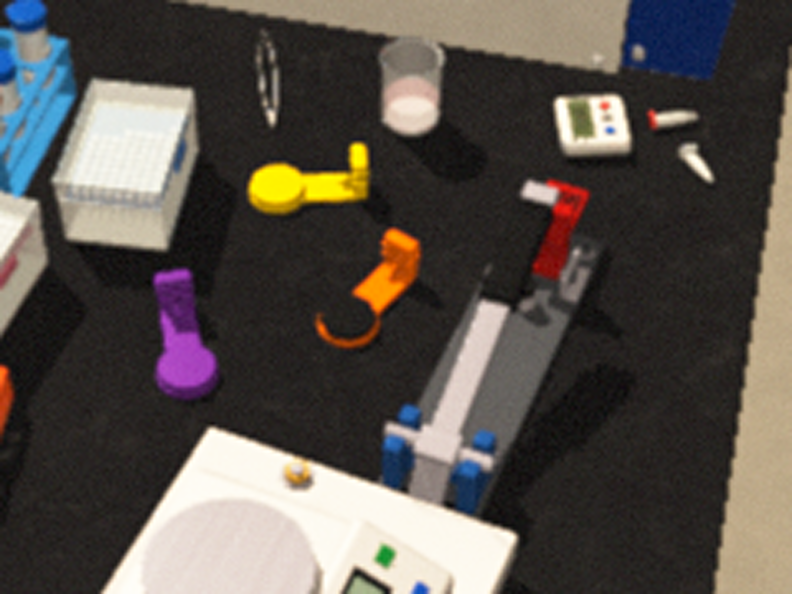

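Run:
```python
from h import *
f=grab('scene'); C=cloud(f)
def o(n,u,v,z): p=onz(f,u,v,z); print(n,p.round(4)); return p
pin=o('pin',342.4,274.2,.052)
end=o('end',375.2,196,.118)
rn=o('rnut',300.1,282.8,.048); fl=o('flnut',315.4,383.7,.06); bl=o('blnut',232.5,351,.06)
d=pin-end;print('lifter yaw',np.degrees(np.arctan2(-d[0],d[1])),np.hypot(*d[:2]))
d=fl-rn; print('slab yaw',np.degrees(np.arctan2(d[1],d[0]))-np.degrees(np.arctan2(.223,-.137)),np.hypot(*d[:2]))
disc=o('disc',210+348/3.3,140+312/3.3,.012); tab=o('tab',210+403/3.3,140+238/3.3,.04)
d=disc-tab; print('pad yaw',np.degrees(np.arctan2(-d[0],d[1])),np.hypot(*d[:2]))
for n,x,y in(('beaker',412,115),('timer',592,125),('catchtop',575,190)): o(n,210+x/3.3,140+y/3.3,.02 if n!='catchtop' else .077)
m=(C[...,2]>.1)&(C[...,1]<-.3)&(C[...,1]>-.8)&(C[...,0]>.25)&(C[...,0]<.8)
p=C[m]; print('centrifuge',np.percentile(p,[1,5,95,99],axis=0).round(3))
s=get_state();g=np.array(s['ee_pos'])
```

```text
pin [ 0.492  -0.0123  0.052 ]
end [ 0.458  -0.2237  0.118 ]
rnut [0.5829 0.0341 0.048 ]
flnut [0.4821 0.2751 0.06  ]
blnut [0.669  0.2476 0.06  ]
lifter yaw -9.139089599582 0.21415423973111608
slab yaw -8.870152194760536 0.2611274162555156
disc [ 0.5948 -0.1512  0.012 ]
tab [ 0.5659 -0.2151  0.04  ]
pad yaw -24.396831766181265 0.07008882153194151
beaker [ 0.5974 -0.3806  0.02  ]
timer [ 0.4428 -0.4076  0.02  ]
catchtop [ 0.4385 -0.266   0.077 ]
centrifuge [[ 0.349 -0.767  0.104]
 [ 0.372 -0.732  0.12 ]
 [ 0.769 -0.484  0.383]
 [ 0.794 -0.481  0.437]]
```

Both nut spacing and bar length come out right, giving a lifter and slab yaw of about -9°. I now move to above the bar grip with the fingers shut.

```bash
python3 -m crank '[[[0,0.8,-0.56,0,0.267],[0,0.8,-0.56,0,0.267],[0,0.8,-0.56,0,0.267],[0,0.8,-0.56,0,0.267],[0,0.8,-0.56,0,0.267],[0,0.8,-0.56,0,0.267],[0,0.8,-0.56,0,0.267],[0,0.8,-0.56,0,0.267],[0,0.8,-0.56,0.05,0.267],[0,0.8,-0.56,0.1,0.267],[0,0.8,-0.56,0.1,0.267],[0,0.8,-0.56,0.1,0.267]]]' 40
python3 - <<'E'
from h import *
s=get_state();print(s['t'],s['ee_pos'],s['tcp_rot'],s['q'])
f=grab('wrist');save(f,'w1.png')
E
```

```text
t: 1.45
ee_pos: [0.4627, -0.1808, 0.2026]
tcp_rot: [0.997, -0.078, -0.001, -0.0]
ft_force: [-0.6, -0.7, 0.7]
gripper_width: -0.0001
finger_force: 0.0
1.45 [ 0.46272811 -0.18075327  0.20259862] [ 9.96955066e-01 -7.79737202e-02 -8.17388227e-04 -1.66191788e-04] [ 0.21672761  0.67602658  0.16289986  1.83477423 -0.16922199  0.64586162
 -1.24688695]
```

View pics/w1.png

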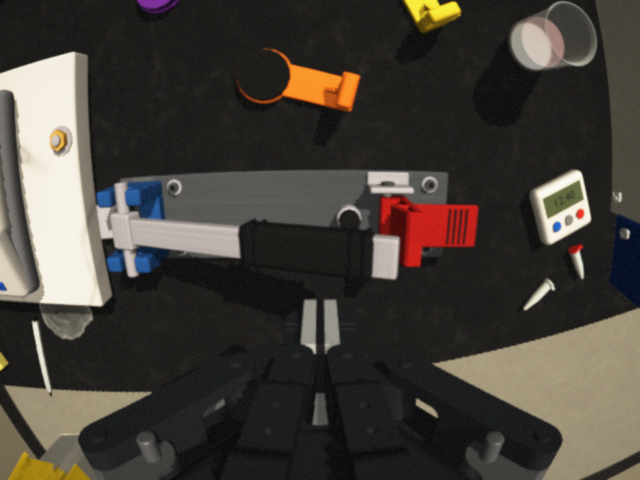

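The wrist view shows the bar pin at (123,230), the grip at (306,249) and the ribbed paddle at (460,225). The orange pad's disc is at (266,76) and its tab at (350,91), and the stud's nut is at (60,140).

Run:
```python
from h import *
f=grab('wrist')
def o(n,u,v,z): p=onz(f,u,v,z); print(n,p.round(4)); return p
pin=o('pin',123,230,.055); o('grip',306,249,.108); end=o('end',386,257,.119); pd=o('paddle',459,225,.042)
d=pin-pd;print('lifter yaw',np.degrees(np.arctan2(-d[0],d[1])),np.hypot(*d[:2]))
o('nut',60,138,.052)
# pad: circle from orange crescent outer edge, tab top
hsv=cv2.cvtColor(f['pixels'],cv2.COLOR_RGB2HSV); H,S,V=[hsv[...,i].astype(int) for i in range(3)]
disc=o('disc',265,76,.012); tab=o('tab',351,90,.038)
d=disc-tab; print('pad yaw',np.degrees(np.arctan2(-d[0],d[1])),np.hypot(*d[:2]))
```

```text
pin [ 0.4944 -0.0218  0.055 ]
grip [ 0.4714 -0.1748  0.108 ]
end [ 0.4625 -0.2217  0.119 ]
paddle [ 0.4501 -0.2961  0.042 ]
lifter yaw -9.175908743372464 0.2778745281958775
nut [0.5854 0.024  0.052 ]
disc [ 0.5933 -0.1574  0.012 ]
tab [ 0.5674 -0.2227  0.038 ]
pad yaw -21.6941673036086 0.07027025892732053
```

```bash
python3 -m crank '[[[0,0.012,0,0.08,0],[0,0.012,0,0.13,0],[0,0.012,0,0.15,0],[0,0.012,0,0.165,0],[0,0.012,0,0.18,0],[0,0.012,0,0.195,0],[0,0.012,0,0.21,0],[0,0.012,0,0.225,0],[0,0.012,0,0.235,0],[0,0.012,0,0.245,0],[0,0.012,0,0.245,0]]]'
```

```text
t: 2.65
ee_pos: [0.4689, -0.1841, 0.082]
tcp_rot: [0.997, -0.08, 0.001, 0.001]
ft_force: [0.5, -3.1, 5.4]
gripper_width: 0.0
finger_force: 2.6
```

```bash
python3 -m crank '[[[0,0,0,0.008,0],[0,0,0,0.015,0],[0,0,0,0.02,0],[0,0,0,0.022,0],[0,0,0,0.024,0],[0,0,0,0.024,0]]]'
python3 - <<'E'
from h import *
f=grab('side');save(f,'s1.png',(230,200,360,340),4)
E
```

```text
t: 3.25
ee_pos: [0.4689, -0.1844, 0.0705]
tcp_rot: [0.997, -0.08, 0.001, 0.001]
ft_force: [-1.5, -4.7, 9.0]
gripper_width: 0.0003
finger_force: 4.7
```

View pics/s1.png

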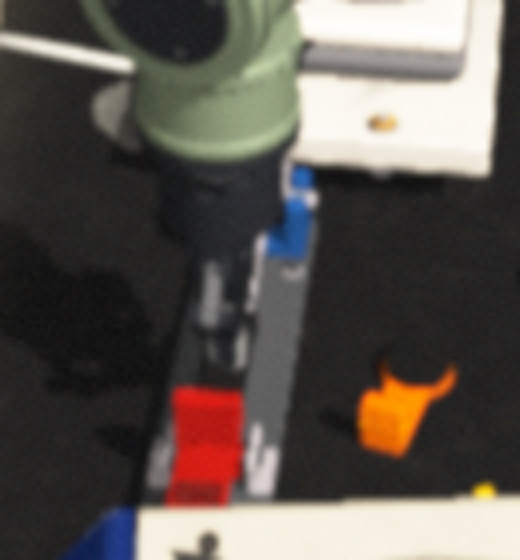

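The side crop shows the bar nearly level under the gripper, with the red catch above its end at (205,430). I press a touch more, then lift.

```bash
python3 -m crank '[[[0,0,0,0.004,0],[0,0,0,0.005,0],[0,0,0,0.005,0],[0,0,0,0.005,0]]]';  python3 -m crank '[[[0,0,0,-0.01,0],[0,0,0,-0.02,0],[0,0,0,-0.03,0],[0,0,0,-0.03,0]]]'
```

```text
t: 3.7
ee_pos: [0.469, -0.1845, 0.0699]
tcp_rot: [0.997, -0.08, 0.002, 0.001]
ft_force: [-10.6, -1.9, 61.7]
gripper_width: -0.0001
finger_force: 30.7
t: 4.1
ee_pos: [0.4689, -0.1829, 0.0824]
tcp_rot: [0.997, -0.079, 0.001, 0.0]
ft_force: [-0.0, -0.7, -0.1]
gripper_width: 0.0001
finger_force: 0.0
```

The force is zero with the tips at 60 mm, so the bar is held. Next I move over the orange pad.

```bash
python3 -m crank '[[[0,0,0,-0.1,0],[0,0,0,-0.2,0],[0.5,0.1,0.02,-0.22,0.07],[0.5,0.205,0.04,-0.22,0.144],[0.5,0.205,0.04,-0.2,0.144],[0.5,0.205,0.04,-0.2,0.144],[0.5,0.205,0.04,-0.2,0.144]]]'
python3 - <<'E'
from h import *
f=grab('wrist');save(f,'w2.png')
E
```

```text
t: 4.8
ee_pos: [0.5658, -0.2181, 0.1809]
tcp_rot: [0.982, -0.191, -0.001, -0.0]
ft_force: [-0.1, -0.4, -1.3]
gripper_width: 0.0426
finger_force: 0.0
```

View pics/w2.png

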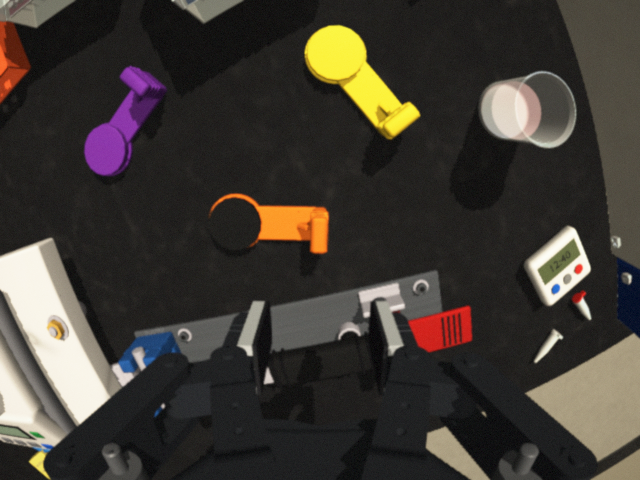

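The orange pad's disc is at (236,222) with its tab at (319,230). The bar sits level under the catch and the paddle is at (455,328).

Run:
```python
from h import *
f=grab('wrist');C=cloud(f)
hsv=cv2.cvtColor(f['pixels'],cv2.COLOR_RGB2HSV); H,S,V=[hsv[...,i].astype(int) for i in range(3)]
v,u=np.mgrid[:480,:640]
m=(H>5)&(H<20)&(S>150)&(V>90)&(u>195)&(u<345)&(v>180)&(v<270)
t=m&(C[...,2]>.034); tp=np.c_[u[t],v[t]]; print('tabtop',t.sum(),tp.mean(0),np.percentile(tp,[3,97],axis=0))
tab=onz(f,*tp.mean(0),.04); print('tab ray',tab.round(4),'depth',C[t].mean(0).round(4))
r=cv2.minAreaRect(C[t][:,:2].astype(np.float32)*1000);print(r)
# crescent outer edge: leftmost orange points per row -> circle on bench
c=m&(u<262); pts=np.c_[u[c],v[c]].astype(np.float32); (cu,cv_),R=cv2.minEnclosingCircle(pts);print('circ',cu,cv_,R)
hull=cv2.convexHull(pts.astype(np.int32))[:,0]; hull=hull[hull[:,0]<250]
w=onz(f,hull[:,0],hull[:,1],.010)[:,:2]
A=np.c_[2*w,np.ones(len(w))]; s=np.linalg.lstsq(A,(w**2).sum(1),rcond=None)[0]; print('disc',s[:2].round(4),'R',np.sqrt(s[2]+s[:2]@s[:2]))
to=m&(u>268)&(u<305); q=onz(f,u[to],v[to],.006)[:,:2]; vx,vy,x0,y0=cv2.fitLine(q.astype(np.float32),cv2.DIST_L2,0,.01,.01).ravel()
print('tongue yaw',np.degrees(np.arctan(-vx/vy)),x0,y0)
print('nut',onz(f,57,329,.07).round(4),C[325:333,53:61].reshape(-1,3).mean(0).round(4))
for n,a in(('scene',0),):
    g=grab(n);C2=cloud(g); h=cv2.cvtColor(g['pixels'],cv2.COLOR_RGB2HSV); H,S,V=[h[...,i].astype(int) for i in range(3)]
    m=((H>10)&(H<28)&(S>90)&(V>90)).astype(np.uint8); k,l,st,ce=cv2.connectedComponentsWithStats(m)
    for i in range(1,k):
        x,y=ce[i]
        if 8<st[i,4]<100 and 210<x<370 and 265<y<400: print('brass',ce[i].round(1),onz(g,x,y,.07 if y<300 else .061).round(4))
```

```text
tabtop 586 [318.15017065 234.59044369] [[311.   217.55]
 [326.   252.  ]]
tab ray [ 0.5693 -0.2181  0.04  ] depth [ 0.5702 -0.2187  0.0442]
((598.0758666992188, -230.46359252929688), (11.810750961303711, 93.34208679199219), 67.7056884765625)
circ 237.46194458007812 221.0496826171875 29.6016845703125
disc [ 0.597  -0.1565] R 0.024156696706473378
tongue yaw -78.29721 0.5793351 -0.1937802
nut [0.5857 0.0273 0.07  ] [0.5857 0.0304 0.0676]
brass [299.2 280.7] [0.5815 0.0442 0.07  ]
brass [231.6 352.5] [0.6692 0.2519 0.061 ]
brass [314.1 386. ] [0.4834 0.2809 0.061 ]
```

```bash
python3 -m crank '[[[0.5,0.007,0,0.08,0.017],[0.5,0.007,0,0.16,0.017],[0.5,0.007,0,0.24,0.017],[0.5,0.007,0,0.28,0.017],[0.5,0.007,0,0.294,0.017],[0.5,0.007,0,0.294,0.017],[0,0.007,0,0.294,0.017],[0,0.007,0,0.294,0.017],[0,0.007,0,0.294,0.017],[0,0.007,0,0.294,0.017],[0,0.007,0,0.294,0.017]]]' 40
```

```text
t: 6.05
ee_pos: [0.5706, -0.2196, 0.0357]
tcp_rot: [0.979, -0.204, 0.001, 0.0]
ft_force: [-1.0, 1.9, 8.8]
gripper_width: 0.0113
finger_force: 39.5
```

```bash
python3 -m crank '[[[0,0,0,-0.02,0],[0,0,0,-0.03,0],[0,-0.03,-0.06,-0.03,-0.05],[0,-0.06,-0.12,-0.03,-0.1],[0,-0.09,-0.18,-0.03,-0.161],[0,-0.113,-0.223,-0.03,-0.161],[0,-0.113,-0.223,-0.03,-0.161],[0,-0.113,-0.223,-0.03,-0.161]]]' 60
python3 - <<'E'
from h import *
f=grab('wrist');save(f,'w3.png')
np.savez('w3.npz',**{k:f[k] for k in('pixels','range_z','P','f','cx','cy')})
E
```

```text
t: 6.85
ee_pos: [0.563, -0.0948, 0.0499]
tcp_rot: [0.997, -0.079, 0.0, 0.0]
ft_force: [-0.2, -0.4, -1.2]
gripper_width: 0.011
finger_force: 58.8
```

View pics/w3.png

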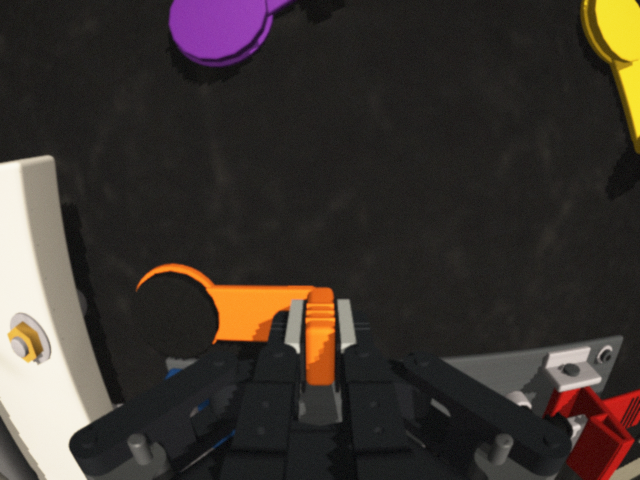

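The gripped pad's disc is at (176,310), the washer and nut at (30,338), and the slab's top edge near column 60.

Run:
```python
from h import *
z=np.load('w3.npz'); f=dict(z); f['n']='wrist'; f['f']=float(f['f']);f['cx']=float(f['cx']);f['cy']=float(f['cy'])
C=cloud(f)
for n,u,v in(('washer edge pts',48,335),('slabtop',35,270),('slabtop2',20,220),('slabtop3',60,400),('nut',22,342)): print(n,C[v-2:v+3,u-2:u+3].reshape(-1,3).mean(0).round(4))
for zz in(.056,.06,.064): print('washer',zz,onz(f,30,338,zz).round(4),'bolt tip +8',onz(f,19,348,zz+.008).round(4))
hsv=cv2.cvtColor(f['pixels'],cv2.COLOR_RGB2HSV); H,S,V=[hsv[...,i].astype(int) for i in range(3)]
v,u=np.mgrid[:480,:640]
m=(H>5)&(H<20)&(S>150)&(V>90)&(u>120)&(u<205)&(v>240)&(v<345)
pts=np.c_[u[m],v[m]].astype(np.int32); hull=cv2.convexHull(pts)[:,0]; print(hull.tolist())
s=get_state(); e=np.array(s['ee_pos']); q=s['tcp_rot']; yaw=2*np.arctan2(q[1],q[0]); print('yaw',np.degrees(yaw))
print('disc by kinematics',(e[:2]+.07*np.array([-np.sin(yaw),np.cos(yaw)])).round(4), 'disc img',onz(f,176,310,.027).round(4), C[305:315,170:182].reshape(-1,3).mean(0).round(4))
# depth at the disc, plus grey thing
print('grey',C[298:306,78:85].reshape(-1,3).mean(0).round(4),onz(f,82,302,.02).round(4))
# tongue angle
to=m*0; t=(H>5)&(H<20)&(S>150)&(V>90)&(u>222)&(u<285)&(v>270)&(v<350)
up=[v[t&(u==k)].min() for k in range(225,283)]; w=onz(f,np.arange(225,283),np.array(up),.021)[:,:2]; k=np.polyfit(w[:,1],w[:,0],1); print('tongue edge yaw',-np.degrees(np.arctan(k[0])),w.mean(0))
# slab right bottom/top edge line
ed=[]
for r in range(190,400,10):
    row=V[r]*(S[r]<110); c=np.where(row[:130]>110)[0]; ed.append((c.max(),r))
ed=np.array(ed); 
w=onz(f,ed[:,0],ed[:,1],.034+.0)[:,:2]; k=np.polyfit(w[:,0],w[:,1],1); print('edge slope deg',np.degrees(np.arctan(k[0])),'y at x=.585 z .034',np.polyval(k,.585), 'C',[C[b,a-4].round(3).tolist() for a,b in ed[::5]])
```

```text
washer edge pts [0.5852 0.0222 0.0598]
slabtop [0.6147 0.015  0.0587]
slabtop2 [0.6363 0.0131 0.06  ]
slabtop3 [0.5478 0.038  0.0597]
nut [0.5891 0.0264 0.0726]
washer 0.056 [0.5821 0.0411 0.056 ] bolt tip +8 [0.5813 0.0428 0.064 ]
washer 0.06 [0.5842 0.0359 0.06  ] bolt tip +8 [0.5836 0.0372 0.068 ]
washer 0.064 [0.5863 0.0307 0.064 ] bolt tip +8 [0.5859 0.0315 0.072 ]
[[204, 286], [136, 290], [136, 287], [137, 284], [140, 279], [147, 272], [151, 269], [159, 265], [163, 264], [168, 263], [176, 263], [183, 264], [192, 267], [200, 271], [204, 274]]
yaw -9.070116051887377
disc by kinematics [ 0.5739 -0.0264] disc img [ 0.5761 -0.0299  0.027 ] [ 0.5759 -0.0292  0.026 ]
grey [0.586  0.0244 0.0266] [0.583  0.0299 0.02  ]
tongue edge yaw -8.340640559807769 [ 0.58088373 -0.06773244]
edge slope deg -9.328210754659931 y at x=.585 z .034 0.020608853204578073 C [[0.644, 0.01, 0.039], [0.621, 0.012, 0.041], [0.597, 0.017, 0.039], [0.571, 0.02, 0.04], [0.54, 0.026, 0.04]]
```

```bash
python3 -m crank '[[[0,0,0,0.015,0],[0,0,0,0.026,0],[0,0,0,0.026,0],[0,0,-0.02,0.026,0],[0,0,-0.04,0.026,0],[0,0,-0.05,0.026,0],[0,0,-0.06,0.026,0],[0,0,-0.06,0.026,0]]]'
python3 - <<'E'
from h import *
f=grab('wrist')
hsv=cv2.cvtColor(f['pixels'],cv2.COLOR_RGB2HSV); H,S,V=[hsv[...,i].astype(int) for i in range(3)]
v,u=np.mgrid[:480,:640]
m=(H>5)&(H<20)&(S>150)&(V>90)&(u>100)&(u<215)&(v>230)&(v<345)
h=cv2.convexHull(np.c_[u[m],v[m]].astype(np.int32))[:,0]; h=h[(h[:,0]<195)&(h[:,1]<287)]
from scipy.optimize import least_squares
s=get_state(); e=np.array(s['ee_pos']); q=s['tcp_rot']; yaw=2*np.arctan2(q[1],q[0])
print('kin',(e[:2]+.07*np.array([-np.sin(yaw),np.cos(yaw)])).round(4))
for z in(0,.006,.012):
    w=onz(f,h[:,0],h[:,1],z)[:,:2]; r=least_squares(lambda c:np.hypot(*(w-c).T)-.024,w.mean(0)-.01); print(z,r.x.round(4),r.fun.std())
E
```

```text
t: 7.7
ee_pos: [0.5675, -0.0641, 0.0363]
tcp_rot: [0.997, -0.078, -0.0, -0.0]
ft_force: [-0.1, -1.0, -0.4]
gripper_width: 0.0107
finger_force: 59.6
kin [0.5784 0.0043]
0 [0.5755 0.0063] 0.0002557576755310153
0.006 [0.5772 0.003 ] 0.00016317237067990878
0.012 [ 5.79e-01 -4.00e-04] 8.917227667671728e-05
```

```bash
python3 -m crank '[[[0,0,-0.02,0,0],[0,0,-0.035,0,0],[0,0,-0.05,0,0],[0,0,-0.06,0,0],[0,0,-0.066,0,0],[0,0,-0.066,0,0],[0,0,-0.066,0,0]]]'
python3 - <<'E'
from h import *
f=grab('wrist');save(f,'w4.png')
C=cloud(f); np.savez('w4.npz',**{k:f[k] for k in('pixels','range_z','P','f','cx','cy')})
E
```

```text
t: 8.45
ee_pos: [0.5725, -0.0327, 0.0363]
tcp_rot: [0.997, -0.079, -0.0, 0.0]
ft_force: [-0.2, 0.2, -0.1]
gripper_width: 0.0107
finger_force: 59.6
```

View pics/w4.png

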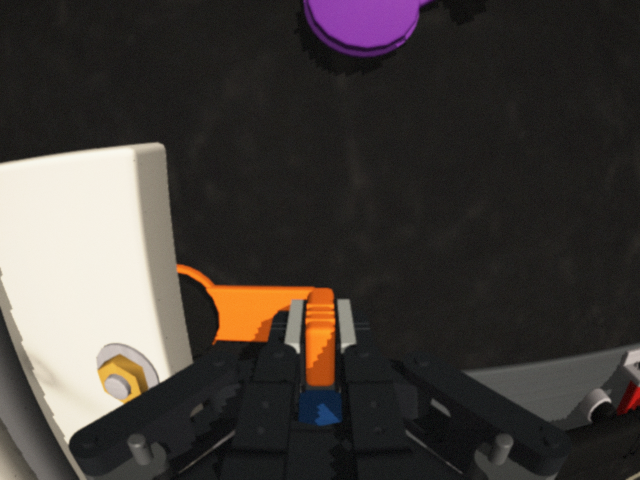

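The disc now goes under the slab edge (visible from column 180), and the washer is centred near (128,371).

Run:
```python
from h import *
f=dict(np.load('w4.npz')); f['n']='wrist'
for k in('f','cx','cy'): f[k]=float(f[k])
C=cloud(f); hsv=cv2.cvtColor(f['pixels'],cv2.COLOR_RGB2HSV); H,S,V=[hsv[...,i].astype(int) for i in range(3)]
v,u=np.mgrid[:480,:640]
m=(H>10)&(H<28)&(S>100)&(V>70)&(u>80)&(u<165)&(v>335)&(v<415)
print('brass',u[m].mean(),v[m].mean(),np.ptp(u[m]),np.ptp(v[m]),C[m].mean(0).round(4))
print('slab top z',np.median(C[230:330,60:110,2]))
for z in(.058,.06,.062): print(z,'washer',onz(f,127,371,z).round(4),'bolt',onz(f,118,386,z+.010).round(4))
ed=[]
for r in range(180,330,6):
    c=np.where((V[r]>110)&(S[r]<110)&(np.arange(640)<215))[0]; ed.append((c.max(),r))
ed=np.array(ed); w=onz(f,ed[:,0],ed[:,1],.035)[:,:2]; k=np.polyfit(w[:,0],w[:,1],1); print('bottom edge',np.degrees(np.arctan(k[0])),np.polyval(k,.5865),'-> stud y', np.polyval(k,.5865)+.017*.9877)
print('kin disc',.5725+.07*.157,-.0327+.07*.9877)
# tab/tongue junction check in camera frame: tab top
t=(H>5)&(H<20)&(S>150)&(V>90)&(u>308)&(u<332)&(v>288)&(v<385); print('tab top img',onz(f,u[t].mean(),330,.04).round(4))
```

```text
brass 124.64069264069263 375.1229437229437 49 50 [0.5878 0.0323 0.0665]
slab top z 0.05945645850239944
0.058 washer [0.5837 0.0375 0.058 ] bolt [0.5842 0.0362 0.068 ]
0.06 washer [0.585  0.0359 0.06  ] bolt [0.5858 0.0344 0.07  ]
0.062 washer [0.5864 0.0342 0.062 ] bolt [0.5873 0.0325 0.072 ]
bottom edge -9.256524729771364 0.019317569484349956 -> stud y 0.03610846948434995
kin disc 0.5834900000000001 0.036439000000000006
tab top img [ 0.5826 -0.0345  0.04  ]
```

```bash
python3 -m crank '[[[0,0.003,-0.0025,0,0],[0,0.003,-0.0025,0,0],[0.3,0.003,-0.0025,0,0],[0.3,0.003,-0.0025,0,0],[0.3,0.003,-0.0025,0,0],[0.3,0.003,-0.0025,-0.03,0],[0.3,0.003,-0.0025,-0.1,0],[0.3,0.003,-0.0025,-0.2,0],[0.3,0.003,0.0,-0.3,0],[0,0.003,0.1,-0.3,0],[0,0.003,0.1,-0.3,0]]]'
python3 - <<'E'
from h import *
f=grab('wrist');save(f,'w5.png')
np.savez('w5.npz',**{k:f[k] for k in('pixels','range_z','P','f','cx','cy')})
s=get_state();print(s['ee_pos'])
E
```

```text
t: 9.6
ee_pos: [0.5654, -0.0882, 0.1889]
tcp_rot: [0.997, -0.082, 0.001, 0.002]
ft_force: [-0.3, -1.0, -0.9]
gripper_width: 0.0004
finger_force: 0.0
[ 0.56563543 -0.08513216  0.18793191]
```

View pics/w5.png

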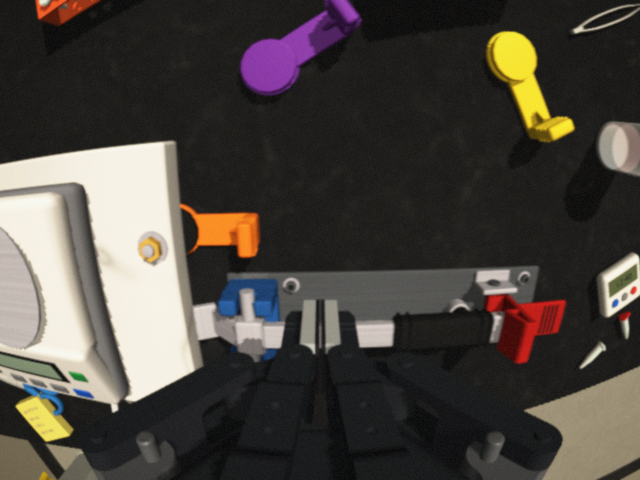

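The pad stands under the slab with its tab top at (246,238). The washer is at (152,248) and the paddle's ribs at (550,317).

Run:
```python
from h import *
f=dict(np.load('w5.npz')); f['n']='wrist'
for k in('f','cx','cy'): f[k]=float(f[k])
C=cloud(f); hsv=cv2.cvtColor(f['pixels'],cv2.COLOR_RGB2HSV); H,S,V=[hsv[...,i].astype(int) for i in range(3)]
v,u=np.mgrid[:480,:640]
o=(H>5)&(H<20)&(S>150)&(V>90)&(u>180)&(u<270)&(v>195)&(v<265)
t=o&(C[...,2]>.034); print('tab uv',u[t].mean(),v[t].mean(),t.sum())
tab=onz(f,u[t].mean(),v[t].mean(),.04); to=o&(u>205)&(u<233)
ton=onz(f,u[to].mean(),v[to].mean(),.006)
w=onz(f,153,248,.060)
yv=np.array([.158,.9874]);xv=np.array([.9874,-.158])
for n,p in(('tab',tab),('tongue mid',ton),('washer',w)): print(n,p.round(4),'rel washer slab x,y',xv@(p-w)[:2],yv@(p-w)[:2])
print('paddle',onz(f,550,317,.042).round(4),C[314:320,546:554].reshape(-1,3).mean(0).round(4))
```

```text
tab uv 245.3413729128015 239.3543599257885 539
tab [ 0.5727 -0.032   0.04  ] rel washer slab x,y -0.00011711792983969058 -0.06933800350737815
tongue mid [ 0.5768 -0.0021  0.006 ] rel washer slab x,y -0.0007858879014842873 -0.03920641124803899
washer [0.5837 0.0365 0.06  ] rel washer slab x,y 0.0 0.0
paddle [ 0.4512 -0.2932  0.042 ] [ 0.4526 -0.2919  0.0429]
```

```bash
python3 -m crank '[[[0,-0.159,0.451,0,0],[0,-0.159,0.451,0,0],[0,-0.159,0.451,0,0],[0,-0.159,0.451,0,0],[0,-0.159,0.451,0,0],[0,-0.159,0.451,0.05,0],[0,-0.159,0.451,0.136,0],[0,-0.159,0.451,0.136,0],[0,-0.159,0.451,0.136,0]]]'
```

```text
t: 10.55
ee_pos: [0.4524, -0.2921, 0.1192]
tcp_rot: [0.997, -0.079, -0.0, -0.0]
ft_force: [-0.1, 0.4, 0.8]
gripper_width: 0.0001
finger_force: 0.0
```

```bash
python3 -m crank '[[[0,-0.003,0.006,0.06,0],[0,-0.003,0.006,0.1,0],[0,-0.003,0.006,0.115,0],[0,-0.003,0.006,0.125,0],[0,-0.003,0.006,0.13,0],[0,-0.003,0.006,0.135,0],[0,-0.003,0.006,0.14,0],[0,-0.003,0.006,0.14,0],[0,-0.003,0.006,0.14,0]]]'
```

```text
t: 11.45
ee_pos: [0.4507, -0.2961, 0.0493]
tcp_rot: [0.997, -0.079, 0.001, 0.001]
ft_force: [-1.4, -7.8, 14.0]
gripper_width: 0.0002
finger_force: 1.3
```

```bash
python3 -m crank '[[[0,0,0,-0.03,0],[0,0,0,-0.1,0],[0,0,0,-0.2,0],[0,0,0,-0.28,0],[0,0.15,0,-0.28,0],[0,0.2,-0.1,-0.28,0],[0,0.2,-0.2,-0.28,0],[0,0.2,-0.3,-0.28,0],[0,0.2,-0.3,-0.28,0],[0,0.2,-0.3,-0.28,0]]]'
python3 - <<'E'
from h import *
f=grab('wrist');save(f,'w6.png'); C=cloud(f)
v,u=np.mgrid[:480,:640]; hsv=cv2.cvtColor(f['pixels'],cv2.COLOR_RGB2HSV)
m=(hsv[...,1]<90)&(hsv[...,2]>120)&(C[...,2]>.03)&(C[...,2]<.075)&(C[...,1]>.01)&(C[...,0]<.8)
p=C[m]; A=np.c_[p[:,:2],np.ones(len(p))]; print('plane wrist',len(p),np.linalg.lstsq(A,p[:,2],rcond=None)[0],np.median(p[:,2]))
g=grab('scene'); h=cv2.cvtColor(g['pixels'],cv2.COLOR_RGB2HSV); H,S,V=[h[...,i].astype(int) for i in range(3)]
k,l,st,ce=cv2.connectedComponentsWithStats(((H>10)&(H<28)&(S>90)&(V>90)).astype(np.uint8))
for i in range(1,k):
    x,y=ce[i]
    if 8<st[i,4]<100 and 210<x<370 and 265<y<400: print('brass',ce[i].round(1),onz(g,x,y,.060).round(4))
E
```

```text
t: 12.45
ee_pos: [0.5732, -0.1592, 0.1883]
tcp_rot: [0.997, -0.077, -0.0, -0.001]
ft_force: [0.2, -1.2, -0.3]
gripper_width: -0.0003
finger_force: 0.0
plane wrist 17429 [0.00944767 0.06894382 0.04419231] 0.05491516702535165
brass [299.5 281.5] [0.5827 0.0392 0.06  ]
brass [231.8 352.2] [0.6694 0.2505 0.06  ]
brass [314.4 385.6] [0.483  0.2795 0.06  ]
```

View pics/w6.png

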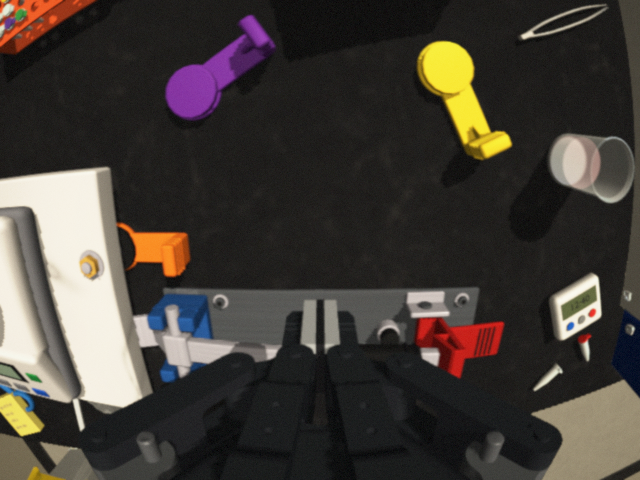

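Run:
```python
from h import *
f=grab('wrist'); C=cloud(f)
for n,u,v in(('barend',430,353),('slab edge',110,240),('slab',80,220),('slab2',120,330),('catch top',442,335)): print(n,np.median(C[v-3:v+4,u-3:u+4].reshape(-1,3),axis=0).round(4))
g=dict(np.load('w5.npz')); g['n']='wrist'
for k in('f','cx','cy'): g[k]=float(g[k])
D=cloud(g); print('before slab edge',np.median(D[200:230,150:170,2]),'bar end',np.median(D[320:335,492:500,2]))
f=grab('side');save(f,'s2.png',(230,200,360,340),4)
```

```text
barend [ 0.4707 -0.2364  0.0691]
slab edge [0.5974 0.0154 0.0363]
slab [0.6229 0.0272 0.0552]
slab2 [0.5176 0.0288 0.0513]
catch top [ 0.4752 -0.2515  0.053 ]
before slab edge 0.059691020466381806 bar end 0.051203702859327405
```

View pics/s2.png

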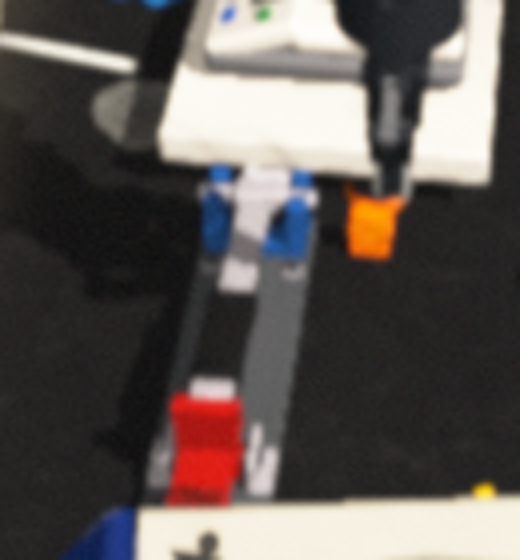

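The side crop shows the bar's end at (212,388) risen above the catch. The bar's top is now at about 69 mm and the slab's top at about 55 mm, so the slab is level on the pad. The robot is clear, so I hand in.

```bash
python3 -c "
from cell import robot
print(robot.hand_in())"
```

```text
the job is handed in; nothing more can be done
None
```

The job is handed in, with no verdict returned: the bar was pressed until the catch held it, the pad slid in centred under the stud to within about 2 mm as measured, the catch released, and the slab now measures level on its pad.

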